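# Wind the clockwork egg display stand

### The arm

A 7-joint arm with a two-finger parallel gripper is mounted at the origin on the work surface. World frame = base frame: x ahead of the robot, y to its left, z up, the work surface at z = 0. Lengths are in m, angles in rad, forces in N, time in s.
With the tool pointing down it reaches from about 0.425 to 0.875 m from the base axis. Payload 4.7 kg.
Tool frame: the origin (TCP) lies between the finger pads; the fingertips stand 11 mm ahead of it and the grasp point (between the pads) lies 8 mm behind it; z points along the fingers, y is the line along which they close (so a half turn about z gives the same grasp; the last joint's range is limited). The gripper opens to 87 mm and grips with 3 to 60 N. Pads are 19 mm wide; open, the fingers measure 117 mm over their backs; the gripper's body (75 mm by 190 mm) begins 51 mm behind the grasp point.
Start: joints at [1.125, 0.321, -0.07, 1.45, 0.023, 1.371, -0.057], TCP at [0.288, -0.583, 0.234] pointing down, gripper open.
Joint ranges: [-2.86, 2.86], [-0.3, 2.09], [-1.38, 1.24], [0.06, 2.45], [-1.56, 4.7], [0.09, 2.05], [-2.69, 2.69]. Speed limits (rad/s): [2.57, 2.57, 3.14, 3.14, 3.14, 3.14, 3.14].

### API

Orientations are given as a rotation vector (axis times angle).
In Python, from bench import ctrl gives the robot as it stands. The module is installed in compiled form; this text tells all that it offers.
- The arm moves only by the shell command python3 -m inch 'ROWS' [FORCE]. ROWS is JSON, a list of rows, each an object with "slide": the shift along the tool's x, y, z scaled (see below), a list of three; "angular": the turn, a rotation vector about the tool's x, y, z scaled (see below), a list of three; "claw": the opening, from -1 (shut) to 1 (fully open). In form: [{"slide": [tx, ty, tz], "angular": [rx, ry, rz], "claw": claw}, ...]. A call has 1 to 10 rows; each row is the pose to reach, as a shift and turn from the pose commanded when the call began, along the tool's axes at that moment; what a row does not reach only later rows make up. The controller multiplies each number of a shift by 0.25 m and each number of a turn by 30 degrees. A row lasts 1/10 s, in which the tool goes at most 50 mm and 8.59 degrees, less where a joint would pass 70% of its speed; a pose out of reach is approached as far as the arm can. A call with a number of a shift or a turn outside -1 to 1 is refused whole. A call with a gripper value outside its range is refused whole. The fingers move at their own pace and stop on an object; FORCE is the grip in N (left out, the last holds). Time passes only in rows, so rows that repeat a pose let the fingers close. It gives the time, the measured TCP pose, the force, the opening and the grip force at its end, in the units of the state.
- ctrl.get_state(): the state, without advancing time (a new reading comes with each control period).
- ctrl.get_image(name): name is "scene" or "top" or "wrist"; returns a dict with "color" (400x640x3 uint8, red, green, blue), "depth" (400x640 float32, m along the optical axis (not along the pixel's ray), 0 where there is no reading), "camera_matrix" (3x3 intrinsics, pixels), "extrinsics" (4x4, takes a point from camera to world coordinates); the wrist camera has in their place "tool_from_camera" (4x4, takes a point from camera to tool coordinates, whose origin is the TCP and whose axes are the flange's). Camera axes: x right, y up, looking along -z (the intrinsics and any distortion apply to the point x, -y, -z); pixel columns grow to the right and rows downward; lengths in m; the calibration is good to about 2 mm. A picture is of the moment at which its call begins: read the wrist's pose just before it.
- ctrl.close_job(): hands the job in; it is judged then, once.
Trained networks look in the newest picture that a camera, given by its name, has taken for a name from the list of things; names that differ only in an ending like _2 or _b are one class to them, and where a whole thing is asked for, a point or a joint stands for the part that bears it (a point fixed in the world has none). Each returns a list of dicts, best first, with "confidence" (0 to 1); they miss things now and then, are a little off and sometimes report something else, mostly with a low value. They report only what shows in the picture. A call takes as long as a camera call. They do not tell look-alikes from the thing itself.
- ctrl.find_in(query, camera): "bbox" ([centre column, centre row, width, height] in pixels, round what is visible of it).
- ctrl.outline_of(query, camera): "mask" (400x640 bool, what is visible of it) and "bbox" ([centre column, centre row, width, height] in pixels, round what is visible of it).
The state is a dict: "time": time; "joint_positions": joint angles; "qd": joint speeds; "joint_torque": joint torques, N m; "position": TCP position; "tool_rot": TCP orientation; "ft_force": force on the tool from outside, world axes, zero at the start; "torque": the same for the moment, N m; "grip_width": opening from 0.0 (shut) to 1.0 (fully open); "grip_force": force on a finger pad.
Only numpy, scipy, OpenCV 4.12 (cv2) and the standard library are available. Lean on these libraries where they do the work, as an engineer would, in place of code of your own. Each camera call takes 0.05 s, during which the arm holds its last target. There are 200 camera calls.

### The job

Wind the display stand's clockwork fully: turn its brass wing key clockwise, in as many partial turns as it takes, until it comes up solid at its last click and, let go, stays wound with the red marker at the white line. Keep the chocolate egg in its place, upright on the platter, and do not disturb the other things on the bench.

Things in the scene. Friction and masses are not known exactly. Their poses are not given: they have to be found in the camera images.
- stand: Clockwork display stand, fixed to the bench: dark green housing 150 (x) x 270 (y) x 60 mm high; origin at the centre of its underside, z up; its x points roughly towards the robot (yaw about 180 degrees). The key rises from its top at (0, -85) mm. At (0, +65) mm, beyond the upright panel, a round platter of radius 65 mm, top at height 110 mm, carries the egg..
- panel_top (a point): Middle of the top edge, 190 mm above the bench, of the fixed upright wooden panel between key and egg: 6 mm thick (stand y), 140 mm wide (stand x), rising from the housing's top (60 mm). It stands 65 mm from the key's axis and keeps the gripper out of that side.
- key_axis (a point): Point on the key's upright axis at half the height of the wings, 92.5 mm above the bench. The key winds clockwise seen from above against a spring whose pull grows. A ratchet clicks every 30 degrees and holds the last click when let go; short of a click the key springs back. Partly wound at the start, 12 clicks in all; just past the last the key comes up solid.
- winding_key: Flat brass key with two wings on an upright shaft; origin on the shaft's axis at bench height (z = 0), z up, x along the wing with the red end. The wings form one upright plate 96 mm long (48 mm each side of the axis), 8 mm thick, 35 mm tall, from 75 to 110 mm above the bench, 15 mm clear of the housing. 2 to 6 N at a wing's end turns it.
- marker_tab (a point): Red tab of the wind indicator in a slot in the housing's top, along y at x = -62 mm of the stand, 4 mm wide; point at its centre, at the top's height. The key drives it: 8 mm towards +y of the stand per radian wound (4.2 mm per click).
- full_mark (a point): White line across the slot, where the red tab stands when the key has been wound to the last click and let go; point at the line's centre, at the top's height (60 mm).
- egg: Dark chocolate egg on a round foot, loose on the stand's platter, 134 mm tall, widest 88 mm; origin at the centre of its underside (110 mm above the bench), z up.
- white_dome: White chocolate dome, 110 mm across, 50 mm high, loose on the bench on the robot's side of the stand; origin at its underside's centre.
- palette_knife: Spatula 250 mm long, blade 65 mm wide, 20 mm high, lying loose on the bench beyond the stand; origin at its underside's centre, x towards the blade.
- bowl: Steel bowl, 150 mm across, 60 mm high, loose; origin at its underside's centre.
- jar: Amber glass jar with red lid, 72 mm across, 110 mm high, loose; origin at its underside's centre.
- mug: White ceramic cup, 72 mm across, 85 mm high, loose; origin at its underside's centre.
- slab: Block of chocolate 140 x 100 x 30 mm, loose; origin at its underside's centre.
There are look-alikes about, which are no part of the job. What is shaped like the egg but green or purple is not meant.

How it is judged:
At the end, for the whole second after the job is handed in: the key is let go and at rest, wound to its last click: the red marker stands within 3 mm of the white line (one click short is 4.2 mm); the egg stands upright on the platter; nothing else on the bench has been shifted (distance between marker_tab and full_mark below 0.003 m and angular speed of winding_key below 0.1 rad/s and z of egg in the frame of stand above 0.105 m and angle between egg's own z axis and vertical below 0.1 rad); the robot touches nothing.
It fails at once if the egg is shifted by more than 12 mm or tipped (distance of egg from where it was at the start of the episode above 0.012 m or angle between egg's own z axis and vertical above 0.3 rad).
It fails at once if another loose thing on the bench is shifted by more than 20 mm (distance of any of white_dome, palette_knife, bowl, jar, mug, slab from where it was at the start of the episode above 0.02 m).
It also fails if it takes over 69 s, if anything falls off the work surface, if the arm or the gripper's body presses on something with over 40 N, if the wrist force passes 120 N, or if a joint passes its speed limit or range.

## Working session

There is one attempt and no reset: what is moved stays moved. The work goes in short steps, Python scripts to look and compute and a shell command to move; the robot and the scene stay as the last step left them, time stands still between calls to the robot, and variables do not carry over. Pictures are saved under pics/ and viewed, at most 10 in all, crops included, and the job is handed in when it is done.

```bash
mkdir -p pics; cat > h.py <<'E'
import numpy as np,cv2
from bench import ctrl
from scipy.spatial.transform import Rotation as R
def cloud(im,T=None):
    K=im["camera_matrix"];d=im["depth"];v,u=np.mgrid[:400,:640]
    p=np.stack([(u-K[0,2])/K[0,0]*d,-(v-K[1,2])/K[1,1]*d,-d],-1)
    T=im["extrinsics"] if T is None else T
    return p@T[:3,:3].T+T[:3,3]
def save(n,im): cv2.imwrite(n,im[...,::-1])
E
python3 - <<'E'
from h import *
s=ctrl.get_state();print(s)
a=ctrl.get_image("scene");b=ctrl.get_image("top")
save("pics/a.png",np.vstack([a["color"],b["color"]])[:, :][::1]) 
cv2.imwrite("pics/a.png",cv2.resize(cv2.imread("pics/a.png"),(480,600)))
save("pics/top.png",b["color"])
C=cloud(b);CS=cloud(a)
for cam,c in(("top",C),("scene",CS)):
  for n in ["stand","winding_key","marker_tab","full_mark","panel_top","egg","white_dome","palette_knife","bowl","jar","mug","slab"]:
    for r in ctrl.outline_of(n,cam)[:2]:
        m=r["mask"]&True
        p=c[m]; p=p[np.isfinite(p).all(1)]
        print(cam,n,round(r["confidence"],2),np.round(r["bbox"]).astype(int),np.round(np.median(p,0),3) if len(p) else None, np.round(p[:,2].max(),3) if len(p) else None)
E
```

```text
{'time': 0.0, 'joint_positions': array([ 1.12510476,  0.32183385, -0.07010169,  1.45169002,  0.02261099,
        1.3707972 , -0.05688268]), 'qd': array([-3.57361935e-03,  1.87128512e-03, -5.92637374e-04, -6.70667042e-04,
       -8.63024131e-05,  1.11878181e-03, -1.54123972e-03]), 'joint_torque': array([ 7.86731380e-05, -4.91294825e+01, -4.04103007e-01, -3.12531710e+01,
       -6.40001404e-02,  4.37933556e-02,  1.90544711e-04]), 'position': array([ 0.28816663, -0.58202832,  0.23244705]), 'tool_rot': array([-3.05709960e+00, -7.15570753e-01,  8.53191620e-04]), 'ft_force': array([-0.19648342, -0.26496282,  0.1090848 ]), 'torque': array([-0.00438353,  0.01543012, -0.02287574]), 'grip_force': 0.0, 'grip_width': 0.9973488034698271}
top stand 0.88 [327 184  74  45] [ 0.559 -0.027  0.061] 1.68
top winding_key 0.41 [303 185   2  22] [0.565 0.032 0.106] 0.116
top marker_tab 0.62 [328 184  70  48] [ 0.559 -0.028  0.061] 1.68
top full_mark 0.72 [325 185  80  46] [ 0.559 -0.026  0.06 ] 1.68
top panel_top 0.77 [326 183  78  49] [ 0.559 -0.027  0.06 ] 1.68
top egg 0.97 [348 178  29  30] [ 0.561 -0.1
[... 647 characters left out ...]
k 0.81 [308 245  98  91] [ 0.616 -0.072  0.059] 0.779
scene panel_top 0.94 [307 242  95  98] [ 0.615 -0.071  0.059] 0.779
scene egg 0.97 [212 244  32  46] [ 0.43  -0.296  0.088] 0.779
scene egg 0.89 [237 269  35  43] [ 0.577 -0.284  0.088] 0.779
scene white_dome 0.8 [257 236  27  22] [ 0.424 -0.148  0.034] 0.779
scene palette_knife 0.63 [329 288  73  50] [ 0.714 -0.12   0.002] 0.021
scene palette_knife 0.6 [307 242 104  95] [ 0.616 -0.072  0.059] 0.779
scene bowl 0.65 [391 168  37  28] [0.362 0.517 0.037] 0.779
scene jar 0.75 [146 260  32  43] [ 0.385 -0.477  0.074] 0.779
scene mug 0.94 [170 312  34  45] [ 0.599 -0.478  0.055] 0.779
scene slab 0.77 [422 197  47  33] [0.572 0.45  0.027] 0.779
```

```bash
python3 - <<'E'
from h import *
b=ctrl.get_image("top");a=ctrl.get_image("scene")
x=cv2.resize(b["color"][150:245,270:400],None,fx=6,fy=6,interpolation=cv2.INTER_CUBIC)[:,:780]
save("pics/b.png",x[:300*2])
c=cloud(b)
# key points
m=(c[...,2]>.07)&(c[...,2]<.125)&(c[...,0]>.49)&(c[...,0]<.64)&(c[...,1]>-.02)&(c[...,1]<.12)
v,u=np.where(m)
for i,j in zip(v,u): print(i,j,np.round(c[i,j],3),b["color"][i,j])
# housing top points
m=(abs(c[...,2]-.06)<.006)&(abs(c[...,0]-.56)<.15)&(abs(c[...,1])<.25)
p=c[m][:,:2].astype(np.float32);print(cv2.minAreaRect(p),p.min(0),p.max(0))
m=(abs(c[...,2]-.19)<.012)&(abs(c[...,0]-.56)<.15)&(abs(c[...,1]+.02)<.06)
p=c[m][:,:2].astype(np.float32);print(cv2.minAreaRect(p),len(p))
E
```

```text
166 294 [0.63  0.062 0.072] [87 57 52]
169 302 [0.612 0.032 0.114] [128  93  53]
169 303 [0.613 0.029 0.108] [102  81  52]
170 301 [0.61  0.036 0.105] [63 72 59]
170 302 [0.61  0.032 0.108] [152 109  55]
170 303 [0.61  0.029 0.104] [124  93  52]
171 301 [0.605 0.036 0.112] [63 69 58]
171 302 [0.605 0.032 0.113] [149 107  52]
171 303 [0.605 0.029 0.111] [120  89  47]
172 301 [0.602 0.036 0.107] [63 70 57]
172 302 [0.602 0.032 0.112] [150 107  54]
172 303 [0.602 0.029 0.108] [116  85  45]
173 301 [0.598 0.036 0.111] [66 71 58]
173 302 [0.599 0.032 0.107] [153 110  57]
173 303 [0.599 0.029 0.105] [113  81  44]
174 301 [0.595 0.036 0.109] [61 69 52]
174 302 [0.596 0.032 0.103] [147 106  55]
174 303 [0.594 0.029 0.113] [114  82  44]
175 301 [0.592 0.036 0.108] [72 70 53]
175 302 [0.592 0.032 0.108] [151 108  55]
175 303 [0.592 0.029 0.105] [114  84  50]
176 301 [0.589 0.036 0.101] [77 70 53]
176 302 [0.588 0.032 0.109] [152 109  54]
176 303 [0.588 0.029 0.106] [108  81  45]
177 301 [0.585 0.036 0.107] [80 72 52]
177 302 [0.585 0.032 0.107] [151 106  56]
177 303 [0.583 0.029 0.119] [105  7
[... 1866 characters left out ...]
102  83  59]
191 302 [0.534 0.033 0.114] [149 101  53]
192 301 [0.53  0.036 0.116] [134  72  60]
192 302 [0.531 0.033 0.112] [162  72  55]
193 301 [0.527 0.036 0.108] [145  62  55]
193 302 [0.528 0.033 0.105] [169  60  57]
193 303 [0.529 0.029 0.094] [113  54  50]
194 301 [0.523 0.036 0.116] [149  65  59]
194 302 [0.523 0.033 0.113] [174  61  56]
195 301 [0.52  0.036 0.108] [104  71  57]
195 302 [0.521 0.033 0.098] [117  59  40]
((0.5264439582824707, -0.08061707019805908), (0.2445761114358902, 0.32093727588653564), 3.495706081390381) [ 0.4139116  -0.24782038] [0.65348136 0.08417664]
((0.5730008482933044, -0.054401032626628876), (0.1399519294500351, 0.05097520723938942), 3.367046594619751) 83
```

View pics/b.png

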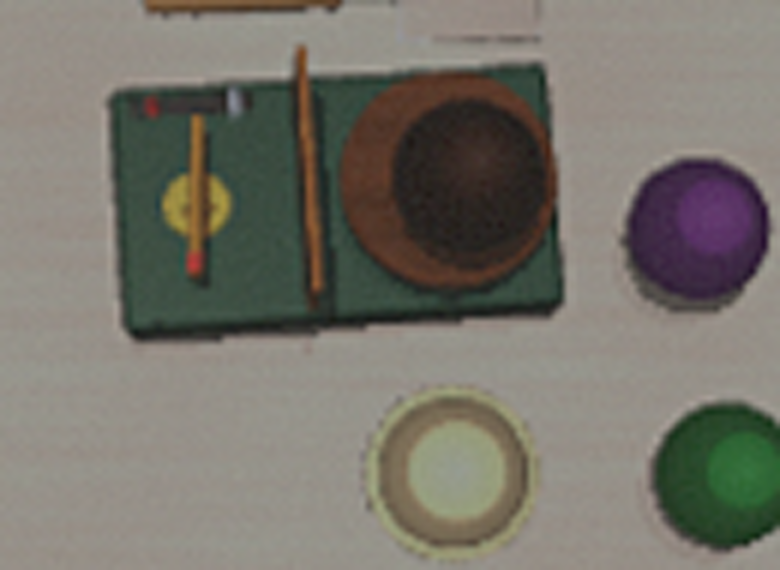

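View pics/a.png

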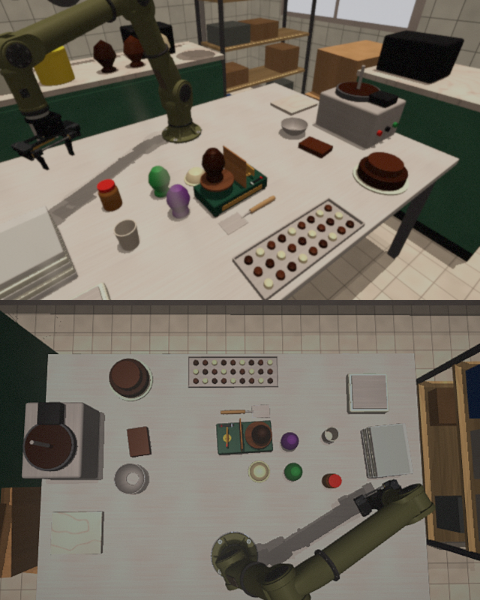

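The top view shows the key's plate along world x at crop (197,200), about (0.566, 0.032), with its red end towards the robot. The red tab is at crop (152,105) and the white line at (234,102), roughly 11 clicks apart.

There are three egg shapes: dark brown on the platter at pixel (348,180), purple at (386,188) and green at (391,228). Only the brown one fits, and I won't touch any of them.

Plan: keep the fingers closed and the gripper body parallel to the panel, then push the wings round on the side away from the panel. I'll raise the arm first.

```bash
cat >> h.py <<'E'
def to(target,yaw=None,pose=None):
    "units for slide/angular from the pose (default measured) to world target; yaw = wanted world angle of tool y, deg"
    s=ctrl.get_state()
    p,Rm=(s["position"],R.from_rotvec(s["tool_rot"])) if pose is None else pose
    d=Rm.inv().apply(np.array(target)-p)/.25
    if yaw is None: return np.round(d,3)
    y=np.radians(yaw);ty=np.array([np.cos(y),np.sin(y),0]);z=np.array([0,0,-1.]);G=R.from_matrix(np.c_[np.cross(ty,z),ty,z])
    return np.round(d,3),np.round((Rm.inv()*G).as_rotvec()/np.radians(30),3)
E
python3 -m inch '[{"slide":[0,0,-0.2],"angular":[0,0,0],"claw":-1},{"slide":[0,0,-0.4],"angular":[0,0,0],"claw":-1},{"slide":[0,0,-0.6],"angular":[0,0,0],"claw":-1},{"slide":[0,0,-0.8],"angular":[0,0,0],"claw":-1},{"slide":[0,0,-0.8],"angular":[0,0,0],"claw":-1}]' 20
python3 -m inch '[{"slide":[0.25,-0.07,0],"angular":[0,0,-0.25],"claw":-1},{"slide":[0.5,-0.14,0],"angular":[0,0,-0.5],"claw":-1},{"slide":[0.75,-0.2,0],"angular":[0,0,-0.75],"claw":-1},{"slide":[0.98,-0.27,0],"angular":[0,0,-1],"claw":-1},{"slide":[0.98,-0.27,0],"angular":[0,0,-1],"claw":-1},{"slide":[0.98,-0.27,0],"angular":[0,0,-1],"claw":-1}]'
python3 - <<'E'
from h import *
print(to([.55,-.18,.43],33.6-30+0))
a=ctrl.get_image("scene");b=ctrl.get_image("top")
# panel top ridge & platter, merged
for n,i in(("top",b),("scene",a)):
    c=cloud(i); m=(c[...,2]>.13)&(c[...,2]<.2)&(c[...,0]>.47)&(c[...,0]<.66)&(c[...,1]>-.06)&(c[...,1]<0.02)
    p=c[m]; print(n,len(p),p.min(0),p.max(0),np.median(p,0)); 
    if len(p)>10:
        A=np.polyfit(p[:,0],p[:,1],1);print("y=%.4f*x+%.4f"%tuple(A), "at .566:",np.polyval(A,.566))
E
```

```text
time: 1.9
position: [0.2892, -0.5838, 0.4427]
tool_rot: [3.046, 0.713, 0.006]
ft_force: [-0.5, -0.4, 0.3]
grip_width: 0.63
grip_force: 0.0
time: 2.5
position: [0.4843, -0.4057, 0.4331]
tool_rot: [-2.757, -1.5, -0.008]
ft_force: [0.1, 0.3, 0.2]
grip_width: 0.085
grip_force: 0.0
(array([ 0.901, -0.27 ,  0.017]), array([ 0.004, -0.01 , -1.217]))
top 99 [ 0.50171422 -0.03883955  0.13189359] [ 0.64162102 -0.02635864  0.19423235] [ 0.569383   -0.03221873  0.18609253]
y=0.0569*x+-0.0639 at .566: -0.03165220392472615
scene 542 [ 0.50372404 -0.04347514  0.13017905] [ 0.64472571 -0.02936694  0.19037943] [ 0.58049846 -0.03735175  0.1623383 ]
y=0.0619*x+-0.0731 at .566: -0.0380982802368232
```

```bash

python3 -m inch '[{"slide":[0.2,-0.06,0],"angular":[0,0,-0.25],"claw":-1},{"slide":[0.4,-0.12,0],"angular":[0,0,-0.5],"claw":-1},{"slide":[0.6,-0.18,0],"angular":[0,0,-0.75],"claw":-1},{"slide":[0.8,-0.24,0],"angular":[0,0,-1],"claw":-1},{"slide":[0.9,-0.27,0],"angular":[0,0,-1],"claw":-1},{"slide":[0.9,-0.27,0],"angular":[0,0,-1],"claw":-1}]'
python3 - <<'E'
from h import *
print(to([.6,.065,.43],3.5))
E
```

```text
time: 3.2
position: [0.5474, -0.1838, 0.4342]
tool_rot: [-2.284, -2.157, -0.003]
ft_force: [-0.3, -0.3, 0.2]
grip_width: 0.006
grip_force: 0.0
(array([1.005, 0.153, 0.019]), array([ 0.003, -0.003, -0.225]))
```

```bash

python3 -m inch '[{"slide":[0.2,0.03,0],"angular":[0,0,-0.22],"claw":-1},{"slide":[0.4,0.06,0],"angular":[0,0,-0.22],"claw":-1},{"slide":[0.6,0.09,0],"angular":[0,0,-0.22],"claw":-1},{"slide":[0.8,0.12,0],"angular":[0,0,-0.22],"claw":-1},{"slide":[1,0.15,0],"angular":[0,0,-0.22],"claw":-1},{"slide":[1,0.15,0],"angular":[0,0,-0.22],"claw":-1},{"slide":[1,0.15,0],"angular":[0,0,-0.22],"claw":-1}]'
python3 -m inch '[{"slide":[0,0,0.2],"angular":[0,0,0],"claw":-1},{"slide":[0,0,0.4],"angular":[0,0,0],"claw":-1},{"slide":[0,0,0.6],"angular":[0,0,0],"claw":-1},{"slide":[0,0,0.72],"angular":[0,0,0],"claw":-1},{"slide":[0,0,0.72],"angular":[0,0,0],"claw":-1},{"slide":[0,0,0.72],"angular":[0,0,0],"claw":-1}]'
python3 - <<'E'
from h import *
print(to([.599,.056,.095],3.5))
s=ctrl.get_state();w=ctrl.get_image("wrist")
T=np.eye(4);T[:3,:3]=R.from_rotvec(s["tool_rot"]).as_matrix();T[:3,3]=s["position"]
c=cloud(w,T@w["tool_from_camera"]);save("pics/w.png",w["color"])
m=(c[...,2]>.095)&(c[...,2]<.12)&(c[...,0]>.49)&(c[...,0]<.64)&(c[...,1]>-.02)&(c[...,1]<.09)
p=c[m][:,:2].astype(np.float32);print(len(p));
if len(p)>5: print(cv2.minAreaRect(p),p.mean(0))
m=(c[...,2]>.165)&(c[...,2]<.2)&(c[...,0]>.49)&(c[...,0]<.66)&(c[...,1]>-.06)&(c[...,1]<0)
p=c[m];print(len(p)); 
if len(p)>5:print(p.min(0),p.max(0),np.polyfit(p[:,0],p[:,1],1))
E
```

```text
time: 3.9
position: [0.6002, 0.0575, 0.4331]
tool_rot: [2.164, 2.277, -0.002]
ft_force: [0.8, -0.8, 0.9]
grip_width: 0.005
grip_force: 0.0
time: 4.5
position: [0.6005, 0.0554, 0.2544]
tool_rot: [2.168, 2.272, -0.001]
ft_force: [0.2, -0.0, 0.9]
grip_width: 0.005
grip_force: 0.0
(array([ 0.004, -0.006,  0.637]), array([ 0.001,  0.002, -0.027]))
1065
((0.5703406929969788, 0.03225134313106537), (0.009138377383351326, 0.09510385245084763), 88.59689331054688) [0.569426   0.03380132]
41
[ 0.60400403 -0.03288332  0.16864546] [ 0.60504279 -0.02711721  0.18911413] [-0.67028301  0.37650273]
```

View pics/w.png

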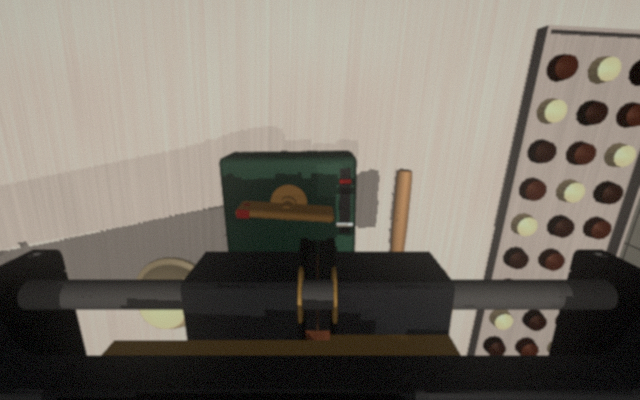

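The wrist view confirms the key at (285,212), with its red end at the left (towards the robot). The tab (345,182) and line (345,225) are to the right. I'll descend beside the far wing and work out the first push.

```bash

python3 -m inch '[{"slide":[0,0,0.15],"angular":[0,0,0],"claw":-1},{"slide":[0,0,0.3],"angular":[0,0,0],"claw":-1},{"slide":[0,0,0.45],"angular":[0,0,0],"claw":-1},{"slide":[0,0,0.55],"angular":[0,0,0],"claw":-1},{"slide":[0,0,0.637],"angular":[0,0,0],"claw":-1},{"slide":[0,0,0.637],"angular":[0,0,0],"claw":-1},{"slide":[0,0,0.637],"angular":[0,0,0],"claw":-1}]'
cat >> h.py <<'E'
AX=np.array([.569,.032])
def push(angs,r=.028,z=.095,extra=0):
    for a in angs:
        t=np.radians(a);e=np.array([np.cos(t),-np.sin(t)]);n=np.array([np.sin(t),np.cos(t)])
        q=AX+r*e+(.004+.010*abs(np.cos(t))+.015*abs(np.sin(t))+extra)*n
        print(a,np.round(q,4),to([*q,z]))
E
python3 - <<'E'
from h import *
push([0,8,16,24,32,40,48,55,61,67])
E
```

```text
time: 5.25
position: [0.6017, 0.0582, 0.0965]
tool_rot: [2.163, 2.275, 0.003]
ft_force: [0.8, 1.0, 0.4]
grip_width: 0.006
grip_force: 0.0
0 [0.597 0.046] [-0.048 -0.021  0.006]
8 [0.599  0.0439] [-0.056 -0.014  0.006]
16 [0.6008 0.0413] [-0.067 -0.007  0.006]
24 [0.6024 0.0382] [-0.08  -0.001  0.006]
32 [0.6036 0.0345] [-0.095  0.003  0.006]
40 [0.6041 0.0303] [-0.112  0.004  0.006]
48 [0.604  0.0258] [-0.13   0.003  0.006]
55 [0.6031 0.0217] [-0.146 -0.002  0.006]
61 [0.6018 0.0182] [-0.16  -0.008  0.006]
67 [0.5999 0.0147] [-0.173 -0.016  0.006]
```

```bash

python3 -m inch '[{"slide":[-0.05,-0.02,0],"angular":[0,0,0],"claw":-1},{"slide":[-0.06,-0.01,0],"angular":[0,0,0],"claw":-1},{"slide":[-0.07,-0.005,0],"angular":[0,0,0],"claw":-1},{"slide":[-0.08,0,0],"angular":[0,0,0],"claw":-1},{"slide":[-0.095,0,0],"angular":[0,0,0],"claw":-1},{"slide":[-0.112,0,0],"angular":[0,0,0],"claw":-1},{"slide":[-0.13,0,0],"angular":[0,0,0],"claw":-1},{"slide":[-0.146,0,0],"angular":[0,0,0],"claw":-1},{"slide":[-0.16,-0.01,0],"angular":[0,0,0],"claw":-1},{"slide":[-0.173,-0.016,0],"angular":[0,0,0],"claw":-1}]'
cat >> h.py <<'E'
def key(show=None):
    for n in ("top","wrist"):
        s=ctrl.get_state();w=ctrl.get_image(n)
        if n=="top": c=cloud(w)
        else:
            T=np.eye(4);T[:3,:3]=R.from_rotvec(s["tool_rot"]).as_matrix();T[:3,3]=s["position"]
            c=cloud(w,T@w["tool_from_camera"])
            if show: save(show,w["color"])
        col=w["color"].astype(int);near=np.hypot(c[...,0]-AX[0],c[...,1]-AX[1])<.055
        brass=(col[...,0]-col[...,2]>25)&(c[...,2]>.09)&(c[...,2]<.12)&near
        if brass.sum()>8: print(n,"key",brass.sum(),cv2.minAreaRect(c[brass][:,:2].astype(np.float32)))
        red=(col[...,0]>1.7*col[...,1])&(col[...,0]-col[...,2]>25)&(c[...,0]>.49)&(c[...,0]<.66)&(c[...,1]>-.02)&(c[...,1]<.11)
        hi=red&(c[...,2]>.08); lo=red&(abs(c[...,2]-.06)<.012)
        wh=(col.min(-1)>90)&(abs(c[...,2]-.06)<.012)&(c[...,0]>.6)&(c[...,0]<.66)&(c[...,1]>-.02)&(c[...,1]<.08)
        for k,m in(("redend",hi),("tab",lo),("line",wh)):
            if m.any(): print(n,k,m.sum(),np.round(np.median(c[m],0),4))
E
python3 - <<'E'
from h import *
key("pics/w2.png")
E
```

```text
time: 6.25
position: [0.6, 0.0177, 0.0964]
tool_rot: [2.161, 2.278, 0.01]
ft_force: [2.4, 5.8, 0.2]
grip_width: 0.007
grip_force: 2.5
top key 20 ((0.5477899312973022, 0.06110566109418869), (0.00799537543207407, 0.02368355356156826), 32.34590148925781)
top redend 12 [0.544  0.0648 0.1069]
wrist key 3360 ((0.5617575645446777, 0.046785783022642136), (0.009734351187944412, 0.06240444257855415), 33.50236511230469)
wrist redend 663 [0.5497 0.0668 0.1092]
wrist tab 251 [0.6295 0.0508 0.0619]
wrist line 108 [0.6413 0.0507 0.0559]
```

View pics/w2.png

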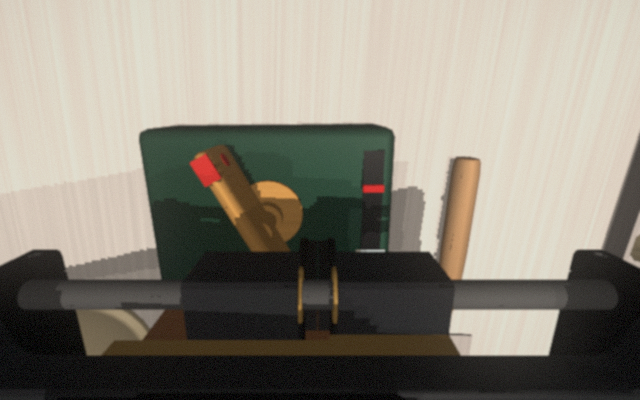

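```bash

python3 -m inch '[{"slide":[-0.01,-0.01,0],"angular":[0,0,0],"claw":-1},{"slide":[-0.016,-0.02,0],"angular":[0,0,0],"claw":-1},{"slide":[-0.016,-0.02,0],"angular":[0,0,0],"claw":-1}]'
python3 - <<'E'
from h import *
key()
E
```

```text
time: 6.65
position: [0.594, 0.0103, 0.0952]
tool_rot: [2.163, 2.276, 0.002]
ft_force: [2.6, 2.6, 3.0]
grip_width: 0.006
grip_force: 2.1
top key 24 ((0.556856632232666, 0.06277769058942795), (0.00746955955401063, 0.027874302119016647), 17.61733055114746)
top redend 11 [0.5524 0.0713 0.1064]
wrist key 3292 ((0.5686852335929871, 0.043739203363657), (0.023006217554211617, 0.07132299989461899), 36.242549896240234)
wrist redend 677 [0.5574 0.0702 0.1092]
wrist tab 247 [0.6298 0.0495 0.0618]
wrist line 318 [0.6358 0.0093 0.0591]
```

```bash

python3 -m inch '[{"slide":[0.04,0.03,0],"angular":[0,0,0],"claw":-1},{"slide":[0.06,0.05,-0.05],"angular":[0,0,0],"claw":-1},{"slide":[0.06,0.05,-0.2],"angular":[0,0,0],"claw":-1},{"slide":[0.06,0.05,-0.25],"angular":[0,0,0],"claw":-1},{"slide":[0.1,-0.1,-0.25],"angular":[0,0,0],"claw":-1},{"slide":[0.14,-0.27,-0.25],"angular":[0,0,0],"claw":-1},{"slide":[0.14,-0.27,-0.25],"angular":[0,0,0],"claw":-1}]'
python3 - <<'E'
from h import *
key()
print(to([.525,.036,.095],3.5))
E
```

```text
time: 7.45
position: [0.5179, 0.0436, 0.1554]
tool_rot: [-2.158, -2.279, 0.011]
ft_force: [0.2, 0.4, -0.9]
grip_width: 0.003
grip_force: 0.0
top line 4 [ 0.6444 -0.0022  0.052 ]
wrist key 976 ((0.5582549571990967, 0.05109340697526932), (0.011586207896471024, 0.05211561545729637), 31.10846519470215)
wrist redend 256 [0.5503 0.0674 0.1093]
wrist tab 153 [0.6289 0.0507 0.0616]
wrist line 241 [0.6399 0.0099 0.0586]
(array([-0.024,  0.004,  0.248]), array([ 0.   ,  0.004, -0.018]))
```

```bash

python3 -m inch '[{"slide":[-0.02,0.005,0.06],"angular":[0,0,0],"claw":-1},{"slide":[-0.02,0.005,0.15],"angular":[0,0,0],"claw":-1},{"slide":[-0.02,0.005,0.245],"angular":[0,0,0],"claw":-1},{"slide":[-0.02,0.005,0.245],"angular":[0,0,0],"claw":-1}]'
python3 - <<'E'
from h import *
push(range(-120,-59,10),r=.03)
E
```

```text
time: 7.95
position: [0.5237, 0.0364, 0.0915]
tool_rot: [-2.161, -2.272, 0.007]
ft_force: [0.3, -0.7, -0.5]
grip_width: 0.005
grip_force: 0.0
-120 [0.535 0.047] [ 0.04   0.047 -0.014]
-110 [0.5385 0.0528] [ 0.063  0.062 -0.014]
-100 [0.5436 0.058 ] [ 0.082  0.084 -0.015]
-90 [0.55  0.062] [ 0.097  0.11  -0.015]
-80 [0.554  0.0651] [ 0.109  0.127 -0.015]
-70 [0.559  0.0675] [ 0.117  0.147 -0.015]
-60 [0.565 0.069] [ 0.122  0.171 -0.015]
```

```bash

python3 -m inch '[{"slide":[0.04,0.047,0],"angular":[0,0,0],"claw":-1},{"slide":[0.063,0.062,0],"angular":[0,0,0],"claw":-1},{"slide":[0.082,0.084,0],"angular":[0,0,0],"claw":-1},{"slide":[0.097,0.11,0],"angular":[0,0,0],"claw":-1},{"slide":[0.109,0.127,0],"angular":[0,0,0],"claw":-1},{"slide":[0.117,0.147,0],"angular":[0,0,0],"claw":-1},{"slide":[0.122,0.171,0],"angular":[0,0,0],"claw":-1},{"slide":[0.122,0.171,0],"angular":[0,0,0],"claw":-1}]'
python3 - <<'E'
from h import *
key()
push(range(-60,31,10),r=.03)
E
```

```text
time: 8.75
position: [0.5663, 0.0708, 0.0955]
tool_rot: [-2.162, -2.277, 0.002]
ft_force: [-3.6, -1.1, 0.7]
grip_width: 0.004
grip_force: 1.8
top key 13 ((0.5545296669006348, -0.0031717736274003983), (0.01713428646326065, 0.007563267834484577), 65.28434753417969)
top line 12 [0.6337 0.0071 0.0594]
wrist key 203 ((0.5692864656448364, 0.048707909882068634), (0.05272139981389046, 0.010650517418980598), 86.1463394165039)
wrist redend 3 [0.5617 0.0674 0.1452]
wrist line 21 [0.6409 0.0715 0.0564]
-60 [0.565 0.069] [-0.008 -0.006  0.002]
-50 [0.5715 0.0691] [-0.009  0.02   0.002]
-40 [0.5783 0.0676] [-0.016  0.047  0.002]
-30 [0.5849 0.0645] [-0.03   0.073  0.002]
-20 [0.5909 0.0597] [-0.05   0.096  0.002]
-10 [0.5957 0.0534] [-0.076  0.114  0.002]
0 [0.599 0.046] [-0.106  0.125  0.002]
10 [0.6014 0.043 ] [-0.119  0.134  0.002]
20 [0.6035 0.0391] [-0.135  0.142  0.002]
30 [0.6051 0.0345] [-0.154  0.147  0.002]
```

```bash

python3 -m inch '[{"slide":[-0.01,0.02,0],"angular":[0,0,0],"claw":-1},{"slide":[-0.016,0.047,0],"angular":[0,0,0],"claw":-1},{"slide":[-0.03,0.073,0],"angular":[0,0,0],"claw":-1},{"slide":[-0.05,0.096,0],"angular":[0,0,0],"claw":-1},{"slide":[-0.076,0.114,0],"angular":[0,0,0],"claw":-1},{"slide":[-0.106,0.125,0],"angular":[0,0,0],"claw":-1},{"slide":[-0.12,0.134,0],"angular":[0,0,0],"claw":-1},{"slide":[-0.135,0.142,0],"angular":[0,0,0],"claw":-1},{"slide":[-0.154,0.147,0],"angular":[0,0,0],"claw":-1},{"slide":[-0.154,0.147,0],"angular":[0,0,0],"claw":-1}]'
python3 - <<'E'
from h import *
key()
push(range(30,76,9),r=.028)
E
```

```text
time: 9.85
position: [0.6062, 0.0382, 0.0962]
tool_rot: [-2.159, -2.279, -0.009]
ft_force: [-1.3, 6.9, -1.5]
grip_width: 0.007
grip_force: 2.7
wrist key 1516 ((0.5666764974594116, 0.033555902540683746), (0.008596144616603851, 0.08837898820638657), 71.90569305419922)
wrist redend 43 [0.6074 0.0299 0.1333]
wrist tab 45 [0.6308 0.0335 0.0608]
wrist line 49 [0.6433 0.0489 0.0537]
30 [0.6033 0.0355] [-0.011 -0.012  0.005]
39 [0.6041 0.0309] [-0.029 -0.01   0.005]
48 [0.604  0.0258] [-0.049 -0.011  0.005]
57 [0.6027 0.0205] [-0.07  -0.018  0.004]
66 [0.6003 0.0153] [-0.09  -0.028  0.004]
75 [0.5966 0.0104] [-0.109 -0.044  0.004]
```

```bash

python3 -m inch '[{"slide":[-0.03,-0.01,0],"angular":[0,0,0],"claw":-1},{"slide":[-0.05,-0.012,0],"angular":[0,0,0],"claw":-1},{"slide":[-0.07,-0.018,0],"angular":[0,0,0],"claw":-1},{"slide":[-0.09,-0.03,0],"angular":[0,0,0],"claw":-1},{"slide":[-0.11,-0.046,0],"angular":[0,0,0],"claw":-1},{"slide":[-0.114,-0.052,0],"angular":[0,0,0],"claw":-1},{"slide":[-0.114,-0.052,0],"angular":[0,0,0],"claw":-1}]'
python3 - <<'E'
from h import *
key()
E
```

```text
time: 10.65
position: [0.5981, 0.0096, 0.0977]
tool_rot: [2.156, 2.28, 0.018]
ft_force: [5.0, 7.0, -1.7]
grip_width: 0.006
grip_force: 5.0
top key 27 ((0.5542121529579163, 0.05984966456890106), (0.007969154044985771, 0.03464926406741142), 28.170114517211914)
wrist key 3375 ((0.5648677945137024, 0.04475083947181702), (0.010069508105516434, 0.06855884939432144), 25.000648498535156)
wrist redend 2 [0.5922 0.0463 0.1976]
wrist tab 208 [0.632  0.0249 0.062 ]
wrist line 314 [0.6362 0.0097 0.0592]
```

```bash

python3 -m inch '[{"slide":[0.04,0.03,0],"angular":[0,0,0],"claw":-1},{"slide":[0.06,0.05,-0.05],"angular":[0,0,0],"claw":-1},{"slide":[0.06,0.05,-0.2],"angular":[0,0,0],"claw":-1},{"slide":[0.06,0.05,-0.25],"angular":[0,0,0],"claw":-1},{"slide":[0.1,-0.1,-0.25],"angular":[0,0,0],"claw":-1},{"slide":[0.13,-0.28,-0.25],"angular":[0,0,0],"claw":-1},{"slide":[0.13,-0.28,-0.25],"angular":[0,0,0],"claw":-1}]'
python3 - <<'E'
from h import *
key("pics/w3.png")
print(to([.525,.036,.095],3.5))
E
```

```text
time: 11.45
position: [0.5166, 0.0342, 0.1571]
tool_rot: [-2.16, -2.279, 0.009]
ft_force: [1.5, -0.3, -0.7]
grip_width: 0.005
grip_force: 0.0
top line 2 [ 0.6437 -0.0095  0.0559]
wrist key 1181 ((0.5608593225479126, 0.04687602072954178), (0.011508387513458729, 0.06178613379597664), 30.818925857543945)
wrist redend 2 [0.5145 0.0412 0.2237]
wrist tab 130 [0.6321 0.0256 0.0619]
wrist line 279 [0.6401 0.0097 0.0584]
(array([0.012, 0.01 , 0.256]), array([ 0.004,  0.004, -0.018]))
```

View pics/w3.png

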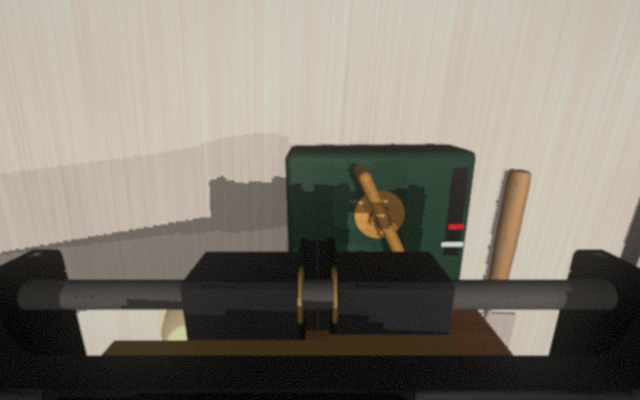

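The red tab is at (456,227) and the white line at (453,244), 15.9 mm apart, so about 4 clicks are left. The key is holding at its click.

```bash

python3 -m inch '[{"slide":[0.015,0.01,0.06],"angular":[0,0,0],"claw":-1},{"slide":[0.015,0.01,0.15],"angular":[0,0,0],"claw":-1},{"slide":[0.015,0.01,0.25],"angular":[0,0,0],"claw":-1},{"slide":[0.015,0.01,0.25],"angular":[0,0,0],"claw":-1}]'
python3 - <<'E'
from h import *
push(range(-120,-49,10),r=.03)
E
```

```text
time: 11.95
position: [0.523, 0.0371, 0.0917]
tool_rot: [-2.16, -2.273, 0.005]
ft_force: [0.1, -0.5, -0.1]
grip_width: 0.008
grip_force: 0.0
-120 [0.535 0.047] [ 0.037  0.05  -0.014]
-110 [0.5385 0.0528] [ 0.06   0.065 -0.014]
-100 [0.5436 0.058 ] [ 0.079  0.086 -0.014]
-90 [0.55  0.062] [ 0.094  0.113 -0.014]
-80 [0.554  0.0651] [ 0.105  0.129 -0.014]
-70 [0.559  0.0675] [ 0.114  0.15  -0.014]
-60 [0.565 0.069] [ 0.119  0.174 -0.014]
-50 [0.5715 0.0691] [ 0.118  0.2   -0.014]
```

```bash

python3 -m inch '[{"slide":[0.037,0.05,0],"angular":[0,0,0],"claw":-1},{"slide":[0.06,0.065,0],"angular":[0,0,0],"claw":-1},{"slide":[0.079,0.086,0],"angular":[0,0,0],"claw":-1},{"slide":[0.094,0.113,0],"angular":[0,0,0],"claw":-1},{"slide":[0.105,0.129,0],"angular":[0,0,0],"claw":-1},{"slide":[0.114,0.15,0],"angular":[0,0,0],"claw":-1},{"slide":[0.119,0.174,0],"angular":[0,0,0],"claw":-1},{"slide":[0.118,0.2,0],"angular":[0,0,0],"claw":-1},{"slide":[0.118,0.2,0],"angular":[0,0,0],"claw":-1}]'
python3 - <<'E'
from h import *
push(range(-50,21,8),r=.03)
E
```

```text
time: 12.85
position: [0.5725, 0.0704, 0.0956]
tool_rot: [-2.161, -2.276, 0.002]
ft_force: [-3.8, 0.4, -0.2]
grip_width: 0.007
grip_force: 1.4
-50 [0.5715 0.0691] [-0.005 -0.004  0.002]
-42 [0.5769 0.068 ] [-0.01   0.017  0.002]
-34 [0.5823 0.0659] [-0.02   0.038  0.002]
-26 [0.5874 0.0627] [-0.034  0.058  0.002]
-18 [0.5919 0.0585] [-0.051  0.075  0.002]
-10 [0.5957 0.0534] [-0.073  0.089  0.002]
-2 [0.5985 0.0476] [-0.096  0.099  0.002]
6 [0.6005 0.0443] [-0.11   0.106  0.002]
14 [0.6023 0.0416] [-0.121  0.113  0.002]
```

```bash

python3 -m inch '[{"slide":[-0.01,0.017,0],"angular":[0,0,0],"claw":-1},{"slide":[-0.02,0.038,0],"angular":[0,0,0],"claw":-1},{"slide":[-0.034,0.058,0],"angular":[0,0,0],"claw":-1},{"slide":[-0.051,0.075,0],"angular":[0,0,0],"claw":-1},{"slide":[-0.073,0.089,0],"angular":[0,0,0],"claw":-1},{"slide":[-0.096,0.099,0],"angular":[0,0,0],"claw":-1},{"slide":[-0.096,0.099,0],"angular":[0,0,0],"claw":-1}]'
python3 - <<'E'
from h import *
key()
E
python3 -m inch '[{"slide":[-0.008,0.002,0],"angular":[0,0,0],"claw":-1},{"slide":[-0.016,0.004,0],"angular":[0,0,0],"claw":-1},{"slide":[-0.016,0.004,0],"angular":[0,0,0],"claw":-1}]'
python3 - <<'E'
from h import *
key()
E
```

```text
time: 13.55
position: [0.5988, 0.0497, 0.0958]
tool_rot: [-2.159, -2.277, -0.003]
ft_force: [-3.5, 4.0, -1.5]
grip_width: 0.003
grip_force: 1.9
wrist key 243 ((0.5293840765953064, 0.027517912909388542), (0.01114211231470108, 0.007051519583910704), 3.0801150798797607)
wrist redend 240 [0.5295 0.0276 0.1093]
wrist tab 16 [ 0.507  -0.014   0.0584]
time: 13.95
position: [0.6, 0.0462, 0.096]
tool_rot: [-2.159, -2.278, -0.004]
ft_force: [-4.2, 5.9, -0.7]
grip_width: 0.004
grip_force: 3.0
wrist key 141 ((0.5275521874427795, 0.03745020553469658), (0.009448249824345112, 0.001629876671358943), 2.9705541133880615)
wrist redend 78 [0.5297 0.0377 0.0914]
wrist line 3 [0.642  0.0792 0.0525]
```

```bash

python3 -m inch '[{"slide":[-0.008,0.002,0],"angular":[0,0,0],"claw":-1},{"slide":[-0.008,0.002,0],"angular":[0,0,0],"claw":-1}]'
python3 -m inch '[{"slide":[-0.008,0.002,0],"angular":[0,0,0],"claw":-1},{"slide":[-0.008,0.002,0],"angular":[0,0,0],"claw":-1}]'
python3 -m inch '[{"slide":[-0.008,0.002,0],"angular":[0,0,0],"claw":-1},{"slide":[-0.008,0.002,0],"angular":[0,0,0],"claw":-1}]'
```

```text
time: 14.25
position: [0.6001, 0.0454, 0.096]
tool_rot: [-2.157, -2.277, -0.005]
ft_force: [-4.1, 8.1, -0.3]
grip_width: 0.007
grip_force: 3.8
time: 14.45
position: [0.6003, 0.0445, 0.096]
tool_rot: [-2.156, -2.277, -0.006]
ft_force: [-4.4, 9.3, -0.2]
grip_width: 0.004
grip_force: 4.5
time: 14.65
position: [0.6004, 0.0444, 0.096]
tool_rot: [-2.153, -2.277, -0.007]
ft_force: [-6.5, 12.3, 0.6]
grip_width: 0.003
grip_force: 5.8
```

```bash

python3 -m inch '[{"slide":[-0.016,0,0],"angular":[0,0,0],"claw":-1},{"slide":[-0.016,0,0],"angular":[0,0,0],"claw":-1},{"slide":[-0.016,0,0],"angular":[0,0,0],"claw":-1}]'
python3 -m inch '[{"slide":[0.03,0,0],"angular":[0,0,0],"claw":-1},{"slide":[0.08,0,0],"angular":[0,0,0],"claw":-1},{"slide":[0.1,0,-0.1],"angular":[0,0,0],"claw":-1},{"slide":[0.1,0,-0.3],"angular":[0,0,0],"claw":-1},{"slide":[0.1,0,-0.45],"angular":[0,0,0],"claw":-1},{"slide":[0.1,0,-0.6],"angular":[0,0,0],"claw":-1},{"slide":[0.1,0,-0.6],"angular":[0,0,0],"claw":-1}]'
python3 - <<'E'
from h import *
key("pics/w4.png")
w=cv2.imread("pics/w4.png");cv2.imwrite("pics/w4.png",cv2.resize(w[130:270,200:420],None,fx=3.5,fy=3.5))
E
```

```text
time: 14.95
position: [0.6003, 0.0442, 0.096]
tool_rot: [-2.149, -2.277, -0.012]
ft_force: [-6.4, 17.4, -0.3]
grip_width: 0.008
grip_force: 8.5
time: 15.65
position: [0.6052, 0.0579, 0.2531]
tool_rot: [2.158, 2.269, 0.014]
ft_force: [0.1, 0.6, 0.1]
grip_width: 0.007
grip_force: 0.0
wrist key 1269 ((0.5697964429855347, 0.033451713621616364), (0.01005468051880598, 0.09354923665523529), 89.7677230834961)
wrist redend 137 [0.5304 0.0336 0.1092]
wrist tab 69 [0.6321 0.0091 0.0619]
wrist line 48 [0.6449 0.0097 0.0542]
```

View pics/w4.png

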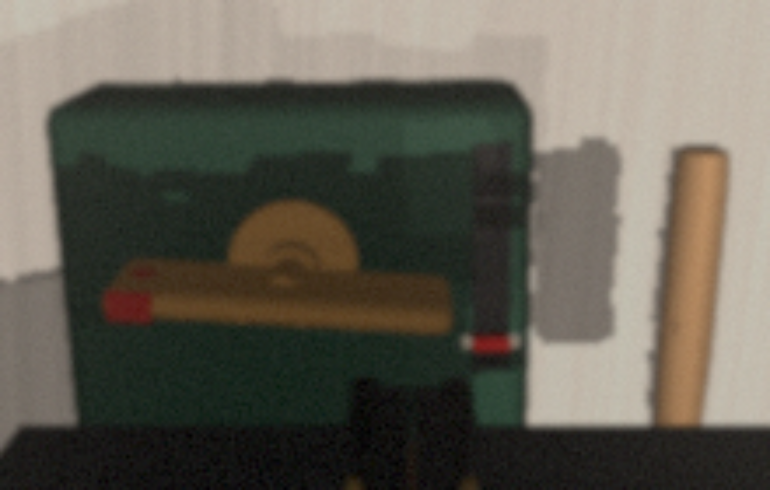

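The red tab now sits on the white line at (490,345) in the crop, and the ends of the line show on both sides of it. The key has been let go and is staying put. The robot is clear, so I'll hand in.

```bash
python3 -c "
from bench import ctrl
print(ctrl.close_job())"
```

```text
the job is handed in; nothing more can be done
None
```

The clockwork is fully wound: the key came up solid at its last click and, let go, stayed there with the red marker on the white line, and I handed the job in at about 16 s with no verdict shown; I felt no contact with the egg or the other things but took no last picture of them.

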